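# Stand the fallen lubricant bottle up and close the bushing box

### The arm

A 6-joint arm with a two-finger parallel gripper is mounted at the origin on the work surface. World frame = base frame: x ahead of the robot, y to its left, z up, the work surface at z = 0. Lengths are in m, angles in rad, forces in N, time in s.
With the tool pointing down it reaches from about 0.35 to 0.85 m from the base axis. Payload 8.1 kg.
Tool frame: the origin (TCP) lies at the very end of the fingers, on their centre line; the grasp point (between the pads) lies 19 mm behind it; y points along the fingers, x is the direction in which the jaws open and shut, and the axes are right-handed (so a half turn about y gives the same grasp; the last joint's range is limited). The gripper opens to 93 mm and grips with 3 to 60 N. Pads are 15 mm wide; open, the fingers measure 128 mm over their backs; the gripper's body (75 mm by 188 mm) begins 65 mm behind the grasp point.
Start: joints at [1.209, 0.13, 1.488, -0, 1.523, -0.085], TCP at [0.164, 0.577, 0.219] pointing down, gripper open.
Joint ranges: [-2.96, 2.96], [-0.89, 2.26], [0.02, 2.5], [-1.34, 4.48], [0, 2.73], [-2.66, 2.66]. Speed limits (rad/s): [2.39, 2.39, 2.79, 3.14, 3.14, 3.14].

### API

Orientations are given as a unit quaternion [x, y, z, w].
In Python, from cell import * gives the robot as it stands. The module is installed in compiled form; this text tells all that it offers. Calls block until the motion is done:
- reach(position, orientation): joint-space move of the TCP to a pose.
- servo_line(position, frame=None, max_speed=0.15, stop_force=None): straight line of the TCP; frame=None keeps the orientation; max_speed is the mean speed in m/s. With stop_force (N) it stops when the force on the tool has changed by that much, and returns True; else False.
- set_joints(angles): joint-space move.
- release() and gripper_close(effort=None): open the fingers fully, or close them until they stop; effort is the grip in N (None keeps the last).
- dwell(seconds).
- ik(position, orientation): joint angles nearest the present ones, or None.
- sense(): the state.
- read_camera(name): name is "scene" or "top" or "wrist"; returns the picture (400x640x3 uint8, red, green, blue); there is no depth.
- calibration(name): a dict with "K" (3x3 intrinsics, pixels), "position" and "rotation" of the camera in the world. Camera axes: x right, y up, looking along -z (the intrinsics and any distortion apply to the point x, -y, -z); pixel columns grow to the right and rows downward; lengths in m; the calibration is good to about 2 mm. A picture is of the moment at which its call begins: read the wrist's pose just before it. calibration takes no time and is no camera call; for the wrist camera it gives the pose at the moment of the call.
A pose or a line that the arm cannot do raises PlanningError and nothing moves.
- job_done(): hands the job in, once; it reports no verdict.
The state is a dict: "clock": time; "q": joint angles; "joint_velocities": joint speeds; "tau": joint torques, N m; "ee_pos": TCP position; "tool_rot": TCP orientation; "ft_force": force on the tool from outside, world axes, zero at the start; "wrist_torque": the same for the moment, N m; "width": finger opening in m.
Only numpy, scipy, OpenCV 4.12 (cv2) and the standard library are available. Lean on these libraries where they do the work, as an engineer would, in place of code of your own. Each camera call takes 0.05 s, during which the arm holds its last target. There are 200 camera calls.

### The job

A lubricant bottle has fallen over into the blue parts box and sticks out above the rim, so the lid cannot go on. Take it out and stand it upright in the yellow drip tray; then lower the blue lid onto the box so that it sits level and fully home all round. Set both down rather than dropping them, and leave the snips, the square and the red tin where they are.

Things in the scene. Friction and masses are not known exactly. Their poses are not given: they have to be found in the camera images.
- bottle_mid (a point): Centre of the loose, rigid, closed bottle (about 0.15 kg; white, orange band and cap). Body 44 mm square from the flat base to 108 mm, then a shoulder and a round 22 mm cap; 135 mm in all; this point is on its axis, half-way. z: base to cap; x, y: square to its sides. Starts base in the box's middle bay, leaning over the box's -x wall, axis 30 degrees above level, cap up and towards the robot.
- box: Blue open parts box, fixed: outside 110 mm (x) by 184 (y) by 50 high, walls and floor 4 mm. Origin: centre of its underside, z up; turned up to 0.4 rad. Partitions along x, at y = +-26.5 mm, top 30 mm above the underside, leave a 50 mm middle bay holding the bottle's base. Loose brass bushings in the outer bays, at most 26 mm above the underside, belong there.
- lid_handle (a point): Centre of the black grip bar of the loose blue lid (about 0.3 kg): bar 14 mm thick (x), 90 long (y), 14 high, on posts at y = +-40 mm; centre 28 mm above the lid's top face, 44 mm above the skirt's lower edge. z up. When seated it is 82 mm above the box's underside, over the box's centre, x and y parallel to the box's; either way round fits.
- lid_under (a point): Centre of the lid's lower edge (bench level at the start; it lies skirt down). Lid: 126 mm (x) by 198 (y), 16 high: a 4 mm top and a skirt 12 mm deep whose cavity, 118 by 190 mm, goes over the outside of the box with 4 mm (x) and 3 mm (y) play on each side. Axes as for the handle.
- tray: Yellow square drip tray, fixed: 140 by 140 mm outside, lip 12 mm high, walls and floor 4 mm thick. Origin: centre of its underside, z up. The lid and the tray lie on opposite sides of the box; which is on the left varies.
- snips: Sheet-metal snips with green handles, about 190 by 60 mm, 14 mm high, lying on the bench beyond the box; to be left alone. Origin on the underside between the handles; x axis towards the jaws.
- square: Steel try square, 100 mm stock and 120 mm blade, 14 mm high, lying on the bench beyond the box; to be left alone. Origin at the underside of the stock's middle.
- tin: Red round tin, 60 mm in diameter, 70 mm high, standing on the bench beyond the box; to be left alone. Origin at the centre of its underside.
Things that resemble listed ones, but are neither listed nor needed, are in the scene too. There is more than one size of the part that bears bottle_mid; the job needs the middle-sized. Of the things shaped like the tray, the yellow one is meant.

How it is judged:
By the outcome, as a careful person would: the job done as asked, in the order asked, and still so for the second after the job is handed in, with the robot touching nothing.
It also fails if it takes over 64 s, if anything falls off the work surface, if the arm or the gripper's body presses on something with over 40 N, if the wrist force passes 120 N, or if a joint passes its speed limit or range.

## Working session

There is one attempt and no reset: what is moved stays moved. The work goes in short steps, each a Python script; the robot and the scene stay as the last script left them, time stands still between calls to the robot, and variables do not carry over. Pictures are saved under pics/ and viewed, about 8 in all and at most 12, crops included, and the job is handed in when it is done.

```bash
mkdir -p pics
python3 - <<'E'
from cell import *
import cv2, numpy as np
np.set_printoptions(precision=4,suppress=True)
for n in("scene","top"):
    im=read_camera(n); cv2.imwrite(f"pics/{n}0.png",im[:,:,::-1]); c=calibration(n); print(n,c)
s=sense(); print(s)
E
```

```text
scene {'K': array([[504.7823,   0.    , 327.2757],
       [  0.    , 504.7823, 208.0221],
       [  0.    ,   0.    ,   1.    ]]), 'position': array([ 1.0291, -0.9003,  0.8742]), 'rotation': array([0.425 , 0.1139, 0.2158, 0.8717])}
top {'K': array([[439.0516,   0.    , 319.1546],
       [  0.    , 439.0516, 195.5125],
       [  0.    ,   0.    ,   1.    ]]), 'position': array([0.2321, 0.0173, 1.3216]), 'rotation': array([-0.0747,  0.0739,  0.719 , -0.687 ])}
{'clock': 0.1, 'q': array([ 1.2086,  0.1311,  1.4892, -0.    ,  1.523 , -0.0854]), 'joint_velocities': array([ 0.0002, -0.0024, -0.0011,  0.0018,  0.0011, -0.0011]), 'tau': array([  0.0016, -56.1342, -49.3097,   0.077 ,   0.0292,  -0.    ]), 'ee_pos': array([0.1638, 0.5767, 0.2177]), 'tool_rot': array([ 0.5645,  0.4257, -0.4267, -0.5639]), 'ft_force': array([-0.5553,  0.4098, -0.2774]), 'wrist_torque': array([-0.0307,  0.0049,  0.0239]), 'width': 0.0931550313253181}
```

View pics/scene0.png

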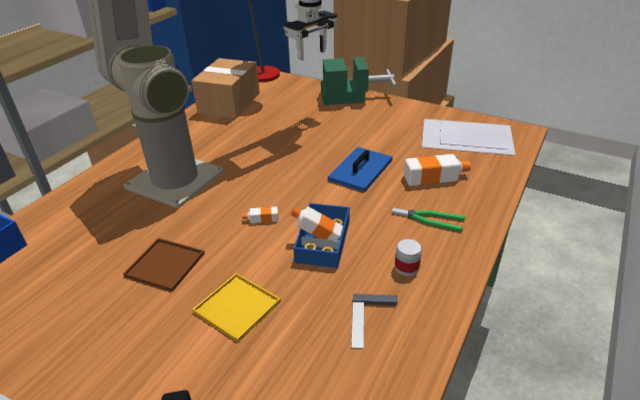

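View pics/top0.png

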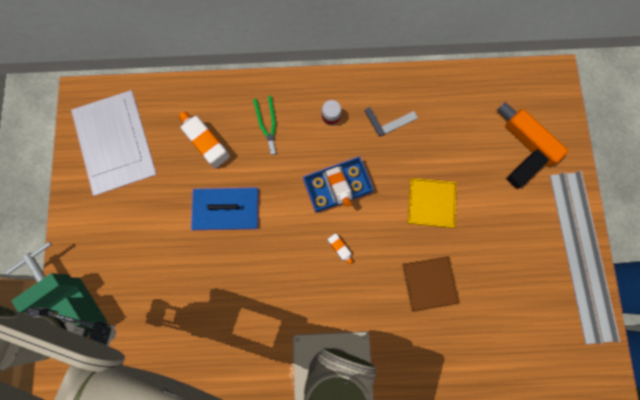

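The scene view shows the box at (322,235) with the bottle leaning out of it, the lid at (360,168) and the yellow tray at (237,306). In the top view the box is at (339,185), the lid at (225,209) and the tray at (432,203). The decoys are the small and large bottles and the brown tray. Next I get rough positions from the top view, then wrist views from near.

```bash
cat > h.py <<'E'
from cell import *
import cv2, numpy as np
from scipy.spatial.transform import Rotation as R
np.set_printoptions(precision=4,suppress=True)
def ray(c,uv):
    d=np.linalg.inv(c["K"])@np.c_[np.atleast_2d(uv),np.ones(len(np.atleast_2d(uv)))].T
    return (R.from_quat(c["rotation"]).as_matrix()@(d*np.array([[1],[-1],[-1]]))).T
def plane(c,uv,z):
    d=ray(c,uv); return c["position"]+d*((z-c["position"][2])/d[:,2])[:,None]
def proj(c,P):
    p=(np.atleast_2d(P)-c["position"])@R.from_quat(c["rotation"]).as_matrix()
    p=p*[1,-1,-1]; q=p@c["K"].T; return q[:,:2]/q[:,2:]
def mask(im,name):
    h=cv2.cvtColor(im,cv2.COLOR_RGB2HSV)
    lo,hi={"blue":((100,120,40),(125,255,255)),"yellow":((20,150,80),(32,255,255))}[name]
    return cv2.inRange(h,lo,hi)
def blobs(m,amin=200):
    cs,_=cv2.findContours(m,cv2.RETR_EXTERNAL,cv2.CHAIN_APPROX_NONE)
    return sorted([c[:,0,:].astype(float) for c in cs if cv2.contourArea(c)>amin],key=lambda c:-cv2.contourArea(c.astype(np.float32)))
def rect(P):
    """centre, long-axis yaw in (-pi/2,pi/2] about +y world, sizes of minAreaRect of world xy points (m)"""
    (cx,cy),(w,h),a=cv2.minAreaRect((P[:,:2]*1000).astype(np.float32)); a=np.radians(a)
    if w>h: a+=np.pi/2; w,h=h,w     # a = direction of short side (local x)
    a=(a+np.pi/2)%np.pi-np.pi/2
    return np.array([cx,cy])/1000,a,np.array([w,h])
def tool(xdir,app):
    x=np.array(xdir,float); x/=np.linalg.norm(x); y=np.array(app,float); y-=x*(x@y); y/=np.linalg.norm(y)
    return R.from_matrix(np.c_[x,y,np.cross(x,y)]).as_quat()
def down(a): return tool([np.cos(a),np.sin(a),0],[0,0,-1])
def snap(n,f):
    c=calibration(n); im=read_camera(n); cv2.imwrite(f"pics/{f}.png",im[:,:,::-1]); np.savez(f"pics/{f}.npz",im=im,**c); return c,im
E
python3 - <<'E'
from h import *
c=calibration("top"); im=cv2.imread("pics/top0.png")[:,:,::-1].copy()
for n,z in(("blue",.05),("blue",.016),("yellow",.012)):
    for b in blobs(mask(im,n)):
        if b[:,0].max()>600: continue
        print(n,z,b.mean(0),*rect(plane(c,b,z)))
s=sense(); M=R.from_quat(s["tool_rot"]).as_matrix(); print(M)
w=calibration("wrist"); print(w["K"],w["position"],R.from_quat(w["rotation"]).as_matrix(), M.T@(w["position"]-s["ee_pos"]))
E
```

```text
blue 0.05 [224.5248 208.6436] [0.4785 0.2926] -0.025826137829097817 [119.5785 190.4634]
blue 0.05 [356.2615 178.1923] [ 0.5544 -0.0993] -1.2311783066791957 [ 69.2423 111.9788]
blue 0.05 [318.8102 189.1752] [0.5196 0.01  ] -1.270552111421095 [ 66.1526 111.1046]
blue 0.016 [224.5248 208.6436] [0.4851 0.3   ] -0.025826004671043457 [122.7757 195.5559]
blue 0.016 [356.2615 178.1923] [ 0.563  -0.1025] -1.2311774744413553 [ 71.0936 114.9729]
blue 0.016 [318.8102 189.1752] [0.5273 0.0098] -1.270552178000122 [ 67.9214 114.0753]
yellow 0.012 [432.1564 202.6257] [ 0.4755 -0.3293] 1.4291598326445585 [142.517  143.4108]
[[ 0.2733 -0.0006 -0.9619]
 [ 0.9619 -0.0016  0.2733]
 [-0.0017 -1.      0.0001]]
[[292.9209   0.     315.7746]
 [  0.     292.9209 200.7361]
 [  0.       0.       1.    ]] [0.0827 0.5999 0.383 ] [[ 0.2746 -0.917  -0.2894]
 [ 0.9616  0.2615  0.0837]
 [-0.0011 -0.3013  0.9535]] [-0.0001 -0.1653  0.0843]
```

Run:
```python
from h import *
a=1.89; reach([.50,-.055,.27],down(a)); c,im=snap("wrist","w1"); s=sense(); print(s["clock"],s["q"],s["ee_pos"],c["position"])
for n,z in(("blue",.05),("yellow",.012)):
    for b in blobs(mask(im,n)): print(n,b.mean(0),b.min(0),b.max(0),*rect(plane(c,b,z)))
# reachability of bottle grasp
B=np.array([.537,-.045]);ps=.32
ex=np.array([np.cos(ps),np.sin(ps),0]);ey=np.array([-np.sin(ps),np.cos(ps),0]);ez=np.array([0,0,1.])
u=-np.cos(np.pi/6)*ex+.5*ez
for phi in (-60,-50,-45,-35):
    f=np.radians(phi); app=-np.sin(f)*ex-np.cos(f)*ez
    g=np.r_[B,0]+ex*.0397+ez*.023+u*.085
    for sg in(1,-1): print(phi,sg,ik(g+.019*app,tool(sg*ey,app)),ik(g+.019*app-.1*app,tool(sg*ey,app)))
```

```text
2.6917 [-0.2103 -0.1502  1.6742  0.0001  1.6177 -2.1012] [ 0.5001 -0.0544  0.27  ] [ 0.42   -0.0811  0.4352]
blue [533.268  227.7238] [459. 173.] [613. 279.] [0.4819 0.2669] -0.02822178438767864 [115.7274 188.605 ]
blue [314.6929 203.5786] [247. 160.] [383. 240.] [ 0.5372 -0.0439] 0.30730475476630614 [115.5402 182.3814]
yellow [129.7444  84.8371] [67. 11.] [198. 157.] [ 0.4756 -0.3254] -0.142254613839345 [140.5878 143.7135]
yellow [451.6773 383.8953] [290. 368.] [620. 396.] [0.8067 0.3202] 0.3180328664540131 [ 68.8808 618.5417]
yellow [491.539  323.6429] [473. 296.] [504. 352.] [0.6673 0.3225] -0.9203000557831942 [ 44.224 129.91 ]
yellow [359.3929 179.1429] [350. 170.] [369. 189.] [0.4956 0.0123] -1.2169984719026372 [28.2088 29.2077]
yellow [278.5636 182.6364] [269. 173.] [288. 192.] [ 0.5376 -0.1005] -1.2523558968255601 [28.4393 29.0459]
yellow [349.     215.0556] [340. 205.] [359. 225.] [0.5533 0.0167] -0.7059951499693815 [27.5375 33.747 ]
yellow [274.566  211.3396] [265. 202.] [283. 221.] [ 0.5837 -0.0942] -1.252430864810246 [27.8815 30.9162]
-60 1 None None
-60 -1 None None
-50 1 None None
-50 -1 None None
-45 1 None None
-45 -1 None None
-35 1 None None
-35 -1 [-0.5254 -0.3912  2.4205  0.6487  0.7901  0.3348] [-0.6742 -0.7484  2.4765  0.5641  1.1184  0.4012]
```

View pics/w1.png

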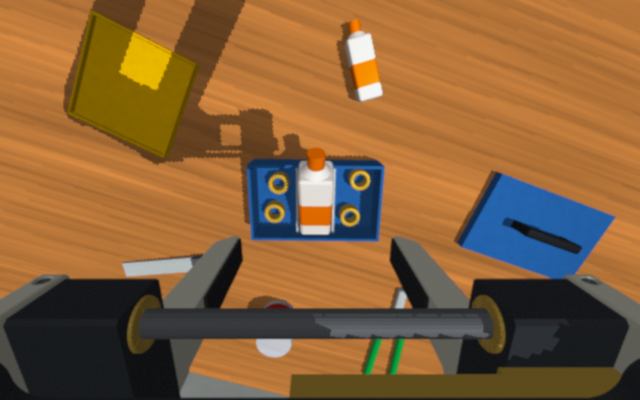

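The wrist view shows the box at (315,203) with the bottle centred in its bay, cap towards the top of the image (the robot). The tray is at (130,85) and the lid at (533,228), both unobstructed. Steep forward tilts can't be reached, so I check which grasp and placing tilts can.

```bash
cat >> h.py <<'E'
B=np.array([.5398,-.0431]);ps=.307
ex=np.array([np.cos(ps),np.sin(ps),0]);ey=np.array([-np.sin(ps),np.cos(ps),0]);ez=np.array([0,0,1.])
u=-np.cos(np.pi/6)*ex+.5*ez
base=np.r_[B,0]+ex*.0397+ez*.023
E
python3 - <<'E'
from h import *
d=np.load("pics/w1.npz"); c={k:d[k] for k in("K","position","rotation")}; im=d["im"]
b=[x for x in blobs(mask(im,"blue")) if 280<x[:,0].mean()<350][0]
P=plane(c,b,.05)[:,:2]
L=(P-B)@np.c_[ex[:2],ey[:2]]
print("far x", np.percentile(L[np.abs(L[:,1])<.07][:,0],[80,90,95]), "y±",np.percentile(L[(L[:,0]>0.0)][:,1],[3,6,10,90,94,97]))
s0=.080
for phi in (-40,-35,-32,-28,-24,-20):
  f=np.radians(phi); app=-np.sin(f)*ex-np.cos(f)*ez; g=base+u*s0
  for sg in(1,-1):
    q=[ik(g+.019*app-k*app,tool(sg*ey,app)) for k in(0,.08)]
    if any(x is None for x in q): print(phi,sg,[x is not None for x in q]);continue
    # placing: tilt phi+60 about jaw, any azimuth
    ok=[]
    for az in np.arange(-180,180,30):
        z=R.from_rotvec([0,0,np.radians(az)]); Rf=z*R.from_rotvec(ey*np.pi/3)
        a2=Rf.apply(app); G=np.array([.4756,-.328,.004+s0])
        p=[ik(G+.019*a2+np.array([0,0,h]),(Rf*R.from_quat(tool(sg*ey,app))).as_quat()) for h in(0,.12)]
        if all(x is not None for x in p): ok.append((az,p[0].round(2).tolist()))
    print(phi,sg,q[0],q[1]); [print("   ",o) for o in ok]
E
```

```text
far x [0.0539 0.0545 0.0547] y± [-0.0907 -0.09   -0.0892  0.09    0.0905  0.0909]
-40 1 [False, False]
-40 -1 [True, False]
-35 1 [False, False]
-35 -1 [-0.5003 -0.3712  2.4117  0.6449  0.7605  0.364 ] [-0.6114 -0.6689  2.4685  0.5651  1.0182  0.4293]
    (np.int64(-120), [-0.9, 0.42, 1.5, 0.33, 1.51, 2.39])
    (np.int64(-90), [-0.81, 0.55, 1.33, 0.19, 1.66, 2.01])
    (np.int64(-60), [-0.7, 0.61, 1.24, 0.02, 1.73, 1.61])
    (np.int64(-30), [-0.6, 0.59, 1.27, -0.16, 1.69, 1.21])
    (np.int64(0), [-0.5, 0.49, 1.4, -0.31, 1.56, 0.81])
    (np.int64(30), [-0.44, 0.33, 1.61, -0.43, 1.36, 0.42])
    (np.int64(60), [-0.44, 0.14, 1.83, -0.48, 1.11, -0.02])
    (np.int64(90), [-0.51, -0.05, 2.03, -0.39, 0.87, -0.61])
    (np.int64(120), [-0.68, -0.16, 2.14, -0.04, 0.73, -1.48])
    (np.int64(150), [-0.85, -0.12, 2.1, 0.34, 0.83, -2.39])
-32 1 [False, True]
-32 -1 [-0.4673 -0.3482  2.373   0.5562  0.7779  0.4614] [-0.5622 -0.6225  2.4176  0.4945  1.0215  0.5093]
    (np.int64(-120), [-0.92, 0.45, 1.48, 0.37, 1.55, 2.37])
    (np.int64(-90), [-0.82, 0.59, 1.28, 0.21, 1.71, 2.0])
    (np.int
[... 3676 characters left out ...]
)
    (np.int64(150), [-0.98, -0.23, 2.3, 0.78, 0.68, 0.29])
-20 -1 [-0.3488 -0.2207  2.2043  0.2705  0.8954  0.7731] [-0.3929 -0.4149  2.2057  0.2508  1.0924  0.784 ]
    (np.int64(-120), [-0.99, 0.59, 1.36, 0.48, 1.7, 2.3])
    (np.int64(-90), [-0.85, 0.78, 1.09, 0.28, 1.92, 1.99])
    (np.int64(-60), [-0.71, 0.88, 0.94, 0.02, 2.02, 1.61])
    (np.int64(-30), [-0.56, 0.85, 0.99, -0.24, 1.96, 1.21])
    (np.int64(0), [-0.42, 0.7, 1.21, -0.45, 1.77, 0.87])
    (np.int64(30), [-0.32, 0.48, 1.52, -0.63, 1.49, 0.58])
    (np.int64(60), [-0.29, 0.21, 1.86, -0.78, 1.15, 0.29])
    (np.int64(90), [-0.38, -0.09, 2.18, -0.82, 0.75, -0.16])
    (np.int64(120), [-0.66, -0.32, 2.37, -0.13, 0.4, -1.39])
```

Run:
```python
from h import *
s0=.08; f=np.radians(-30); app=-np.sin(f)*ex-np.cos(f)*ez; g=base+u*s0+.019*app; o=tool(-ey,app)
def st(n): s=sense(); print(n,round(s["clock"],2),s["ee_pos"],s["ft_force"],round(s["width"],4))
print(ik(g-.08*app+[0,0,.1],o), ik(g+[0,0,.15],o))
reach(g-.08*app+[0,0,.1],o); st("via")
servo_line(g-.07*app,max_speed=.2); st("pre")
hit=servo_line(g,max_speed=.1,stop_force=8); st("at %s"%hit)
c,im=snap("wrist","w2"); snap("scene","s2")
```

```text
[-0.5309 -0.6814  2.253   0.4055  1.2289  0.6618] [-0.4461 -0.5494  2.2072  0.3903  1.1167  0.7103]
via 5.04 [ 0.4826 -0.0612  0.216 ] [-0.0081 -1.0539 -0.3412] 0.0931
pre 5.73 [ 0.4877 -0.0599  0.1081] [-0.3996 -0.7604  1.0316] 0.0929
at False 6.58 [ 0.5211 -0.0494  0.0474] [ 0.8996 -0.0141  0.7844] 0.0929
```

```bash
python3 -c "
import cv2,numpy as np
a=cv2.imread('pics/w2.png');b=cv2.resize(cv2.imread('pics/s2.png')[140:300,230:430],None,fx=2.5,fy=2.5)
o=np.zeros((400,800,3),np.uint8);o[:320,:300]=cv2.resize(a,(512,320))[:,100:400];o[:,300:]=b;cv2.imwrite('pics/c2.png',o)"
```

```text
(no output)
```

View pics/c2.png

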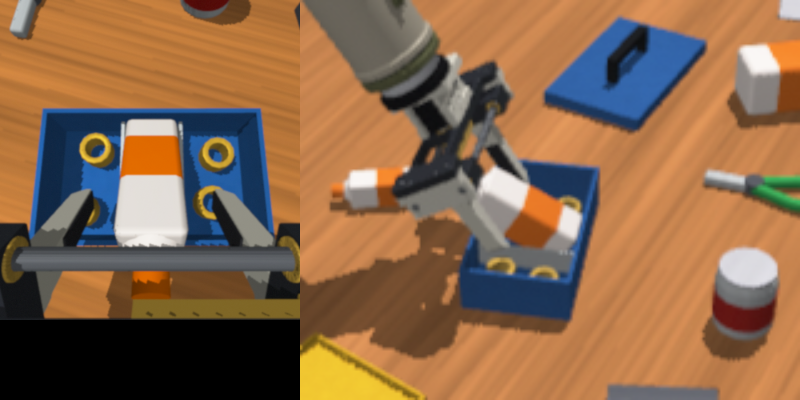

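The fingers straddle the bottle symmetrically, at about (88,200) and (215,200) in the left crop, and the bottle runs (120–185, 120–240) between them. I grip, pull it out along its axis and carry it over the tray.

```bash
python3 - <<'E'
from h import *
s0=.08
def st(n): s=sense(); print(n,round(s["clock"],2),s["ee_pos"],s["ft_force"],round(s["width"],4))
gripper_close(effort=30); st("grip")
p=sense()["ee_pos"]; d=u+.3*ez; d/=np.linalg.norm(d)
servo_line(p+.03*d,max_speed=.06); st("out")
servo_line(p+.03*d+[0,0,.14],max_speed=.2); st("up")
q=R.from_quat(sense()["tool_rot"]); Rf=R.from_rotvec(ey*np.pi/3)
a2=(Rf*q).as_matrix()[:,1]; T=np.array([.4756,-.328,.004+s0])+.019*a2
reach(T+[0,0,.08],(Rf*q).as_quat()); st("over tray")
servo_line(T+[0,0,.02],max_speed=.15); dwell(.2); st("low")
snap("scene","s3"); snap("top","t3"); snap("wrist","w3")
E
python3 -c "
import cv2,numpy as np
b=cv2.resize(cv2.imread('pics/s3.png')[180:380,130:330],None,fx=2,fy=2)
t=cv2.resize(cv2.imread('pics/t3.png')[120:280,300:500],None,fx=2,fy=2)
o=np.zeros((400,800,3),np.uint8);o[:,:400]=b;o[:320,400:]=t;cv2.imwrite('pics/c3.png',o)"
```

```text
grip 7.51 [ 0.5206 -0.0491  0.0465] [-0.3135  0.6482 -0.6598] 0.044
out 8.16 [ 0.4996 -0.0558  0.0668] [ 0.2427 -0.0411 -2.2919] 0.0439
up 9.01 [ 0.4989 -0.0554  0.205 ] [ 0.1867 -0.2807 -2.2866] 0.0437
over tray 10.32 [ 0.4666 -0.3304  0.1474] [-0.2764  0.1893 -1.3397] 0.0437
low 11.07 [ 0.4674 -0.3313  0.0891] [-0.3322 -0.4224 -0.9988] 0.0443
```

View pics/c3.png

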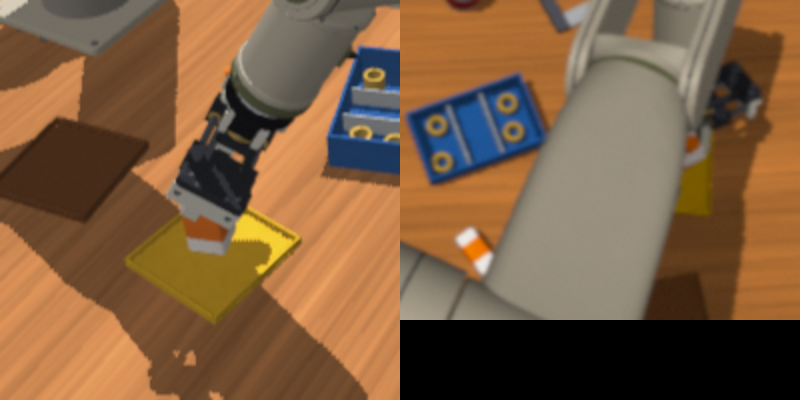

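```bash
python3 - <<'E'
from h import *
def st(n): s=sense(); print(n,round(s["clock"],2),s["ee_pos"],s["ft_force"],round(s["width"],4))
p=proj(calibration("scene"),[[.4756,-.328,.11],[.4756,-.328,.024]]); print("vertical in crop",(p-[130,180])*2)
p=sense()["ee_pos"]
h=servo_line(p-[0,0,.03],max_speed=.03,stop_force=6); st("touch %s"%h)
a=R.from_quat(sense()["tool_rot"]).as_matrix()[:,1]; p=sense()["ee_pos"]
release(); st("open")
servo_line(p-.07*a,max_speed=.15); 
p=sense()["ee_pos"]; servo_line(p+[0,0,.1]-.05*a,max_speed=.25); st("away")
snap("scene","s4"); snap("wrist","w4")
E
python3 -c "
import cv2,numpy as np
b=cv2.resize(cv2.imread('pics/s4.png')[180:380,130:330],None,fx=2,fy=2)
o=np.zeros((400,800,3),np.uint8);o[:,:400]=b;o[:,400:]=cv2.imread('pics/w4.png')[:,120:520];cv2.imwrite('pics/c4.png',o)"
```

```text
vertical in crop [[201.9568 184.5107]
 [212.127  239.3009]]
touch True 11.87 [ 0.4665 -0.3306  0.0688] [1.0966 1.3183 3.7166] 0.0438
open 12.8 [ 0.466  -0.3305  0.0683] [-0.8631 -0.4203  0.0279] 0.0929
away 14.15 [ 0.5231 -0.3125  0.2698] [-0.5485 -0.2645 -1.6413] 0.0929
```

View pics/c4.png

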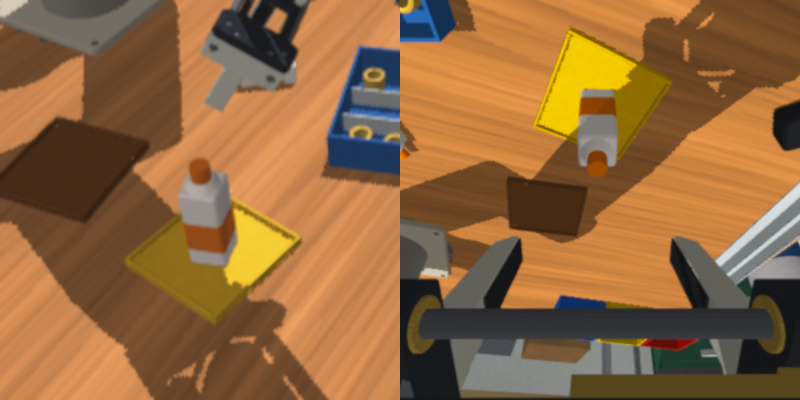

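The bottle stands upright in the tray at crop pixel (207,215), and its lean matches the projected vertical. Next I go over the lid and measure it from close above.

Run:
```python
from h import *
a=-.026; reach([.485,.24,.26],down(a)); dwell(.2); c,im=snap("wrist","w5"); print(sense()["clock"],sense()["ee_pos"],c["position"])
m=mask(im,"blue"); bs=blobs(m,1000)
for b in bs: print(b.mean(0),b.min(0),b.max(0),*rect(plane(c,b,.016)))
# black bar inside lid
b=min(bs,key=lambda b:np.linalg.norm(plane(c,b,.016)[:,:2].mean(0)-[.485,.3]))
fill=cv2.fillPoly(np.zeros_like(m),[b.astype(np.int32)],255)
k=cv2.inRange(im.max(2),0,60)&fill
k=cv2.morphologyEx(k,cv2.MORPH_OPEN,np.ones((3,3)))
for x in blobs(k,50): print("bar",x.mean(0),*rect(plane(c,x,.051)))
```

```text
16.4917 [0.4853 0.2395 0.2599] [0.4878 0.3237 0.4251]
[314.6967 116.3075] [266.  43.] [363. 193.] [0.4861 0.304 ] -0.02584251626980194 [123.7139 195.3258]
[343.6497 295.3249] [305. 275.] [377. 308.] [0.5215 0.0384] 1.5420971707818212 [ 62.2823 119.2024]
bar [314.7516 124.2484] [0.4856 0.3031] -0.025251827140022165 [11.2107 87.676 ]
```

View pics/w5.png

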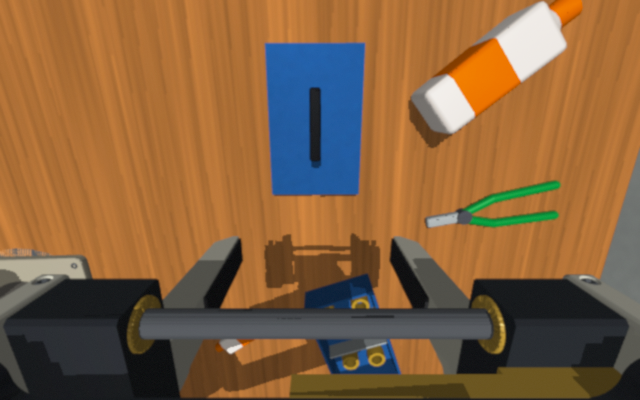

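The lid's plate is at pixel (315,116) and its bar at (315,124); both put the centre at (0.486, 0.303) with yaw -0.026. Before gripping it, I measure the emptied box from the same tool-relative viewpoint, so that camera offsets cancel.

Run:
```python
from h import *
P=np.r_[B,0]-.064*ey; reach([P[0],P[1],.294],down(ps)); dwell(.2); c,im=snap("wrist","w6"); print(sense()["clock"],c["position"])
bs=blobs(mask(im,"blue"),1000)
for b in bs: print(b.mean(0),b.min(0),b.max(0))
b=min(bs,key=lambda b:np.linalg.norm(plane(c,b,.05)[:,:2].mean(0)-B))
W=plane(c,b,.05); print(*rect(W))
L=(W[:,:2]-B)@np.c_[ex[:2],ey[:2]]
# line fits per edge: offset and slope
for ax,sg,h in((0,1,.055),(0,-1,.055),(1,1,.092),(1,-1,.092)):
    o=1-ax; lim=(.08,.045)[ax]
    e=L[(np.abs(L[:,ax]-sg*h)<.008)&(np.abs(L[:,o])<lim)]
    print(ax,sg,len(e),np.polyfit(e[:,o],e[:,ax],1))
```

```text
18.0667 [ 0.5337 -0.0227  0.4592]
[316.485  117.7298] [275.  50.] [359. 189.]
[ 0.5411 -0.0419] 0.30595799420305303 [107.4783 181.5274]
0 1 122 [0.0011 0.0547]
0 -1 123 [-0.0002 -0.0514]
1 1 72 [-0.0008  0.0915]
1 -1 62 [ 0.     -0.0899]
```

```bash
sed -i 's/^B=np.array.*/B=np.array([.5407,-.0420]);ps=.3065/' h.py
python3 - <<'E'
from h import *
def st(n): s=sense(); print(n,round(s["clock"],2),s["ee_pos"],s["ft_force"],s["wrist_torque"],round(s["width"],4))
l=np.array([.4859,.3035]); o=down(-.0256)
reach([*l,.10],o); dwell(.1)
e=sense()["ee_pos"]; print("hover err",e-[*l,.10])
print(servo_line([*l,.026],max_speed=.08,stop_force=8)); st("at")
gripper_close(effort=50); st("grip")
servo_line([*l,.05],max_speed=.05); st("lift")
servo_line([*l,.16],max_speed=.15); dwell(.1); st("up"); snap("scene","s7")
reach([B[0],B[1],.16],down(ps)); dwell(.2); st("over")
servo_line([B[0],B[1],.063+.028],max_speed=.1); dwell(.3); st("hover")
snap("scene","s8"); snap("top","t8"); snap("wrist","w8")
E
python3 -c "
import cv2,numpy as np
b=cv2.resize(cv2.imread('pics/s8.png')[150:300,250:400],None,fx=2.66,fy=2.66)
o=np.zeros((400,800,3),np.uint8);o[:399,:399]=b;o[:,400:]=cv2.imread('pics/w8.png')[:,120:520];cv2.imwrite('pics/c8.png',o)"
```

```text
hover err [ 0.001  -0.0006  0.0007]
False
at 20.92 [0.4865 0.3038 0.0267] [-0.0281  0.0078 -0.2649] [-0.0864  0.0922  0.0262] 0.0928
grip 22.12 [0.4859 0.3035 0.026 ] [-0.107   0.4864 -0.0916] [-0.0981  0.1092 -0.0478] 0.0138
lift 22.76 [0.486  0.3036 0.0502] [-0.4514 -1.2019 -3.3584] [-0.1177  0.0916  0.0358] 0.0137
up 23.74 [0.4849 0.303  0.1582] [ 0.5603 -0.2623 -3.3861] [-0.1539  0.0439 -0.0287] 0.0133
over 25.31 [ 0.5408 -0.0409  0.16  ] [ 0.4564 -0.0123 -2.719 ] [-0.0196  0.0315 -0.0204] 0.0134
hover 26.45 [ 0.5411 -0.0421  0.0916] [ 0.5982  0.0169 -2.7487] [-0.0649 -0.0239  0.0154] 0.0132
```

View pics/c8.png

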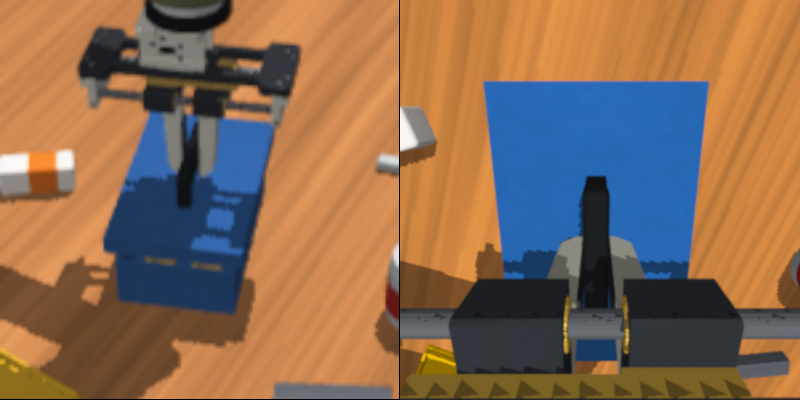

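The lid is held level, square over the box in both crops: its +y edge is at row 82 in the wrist crop, with its sides at columns 485 and 708. I check its offset in the hand from the edges before lowering.

Run:
```python
from h import *
d=np.load("pics/w8.npz"); c={k:d[k] for k in("K","position","rotation")}
b=blobs(mask(d["im"],"blue"),1000)[0]
L=(plane(c,b,.0826-0.0002)[:,:2]-B)@np.c_[ex[:2],ey[:2]]
for ax,sg,h,lo,hi in((0,1,.063,.02,.09),(0,-1,.063,.02,.09),(1,1,.099,-.05,.05)):
    o=1-ax; e=L[(np.abs(L[:,ax]-sg*h)<.01)&(L[:,o]>lo)&(L[:,o]<hi)]
    print(ax,sg,len(e),np.polyfit(e[:,o],e[:,ax],1))
```

```text
0 1 117 [0.0019 0.0616]
0 -1 117 [-0.0008 -0.0612]
1 1 181 [-0.0013  0.0981]
```

Run:
```python
from h import *
def st(n): s=sense(); print(n,round(s["clock"],2),s["ee_pos"],s["ft_force"],s["wrist_torque"],round(s["width"],4))
h=servo_line([B[0],B[1],.058],max_speed=.025,stop_force=8); st("down %s"%h); dwell(.3); st("rest")
snap("scene","s9"); snap("wrist","w9")
```

```text
down True 27.59 [ 0.5405 -0.0419  0.064 ] [-0.3935  0.6826  4.9578] [-0.0584  0.11    0.042 ] 0.0133
rest 27.89 [ 0.5405 -0.042   0.0639] [ 0.0617 -0.1936  4.5146] [-0.0161  0.15   -0.0228] 0.0136
```

Contact came at TCP z 0.064, exactly the fully seated height. A skirt caught on the rim would have stopped it about 12 mm higher. I release, back off and check.

Run:
```python
from h import *
release(); p=sense()["ee_pos"]
servo_line([p[0],p[1],.16],max_speed=.12)
q=np.array([B[0],B[1],0])-.064*ey
reach([q[0],q[1],.33],down(ps)); dwell(.3)
c,im=snap("wrist","w10"); snap("scene","s10"); print(sense()["clock"])
b=min(blobs(mask(im,"blue"),1000),key=lambda b:np.linalg.norm(plane(c,b,.054)[:,:2].mean(0)-B))
W=plane(c,b,.054); print("lid",*rect(W),"box",B,ps)
fill=cv2.fillPoly(np.zeros(im.shape[:2],np.uint8),[b.astype(np.int32)],255)
k=cv2.morphologyEx(cv2.inRange(im.max(2),0,60)&fill,cv2.MORPH_OPEN,np.ones((3,3)))
for x in blobs(k,50): print("bar",*rect(plane(c,x,.089)))
t=cv2.resize(cv2.imread('pics/s10.png')[150:300,250:400],None,fx=2.66,fy=2.66)
o=np.zeros((400,800,3),np.uint8);o[:399,:399]=t;o[:,400:]=cv2.resize(cv2.imread('pics/s10.png')[130:360,190:420],(400,400));cv2.imwrite('pics/c10.png',o)
# rectangle corners of lid for levelness: quad edges
L=(W[:,:2]-B)@np.c_[ex[:2],ey[:2]]
for ax,sg,h,lim in((0,1,.063,.09),(0,-1,.063,.09),(1,1,.099,.055),(1,-1,.099,.055)):
    e=L[(np.abs(L[:,ax]-sg*h)<.01)&(np.abs(L[:,1-ax])<lim)]; print(ax,sg,np.polyfit(e[:,1-ax],e[:,ax],1))
```

```text
31.4167
lid [ 0.5409 -0.042 ] 0.3063891599835369 [123.4791 196.1383] box [ 0.5407 -0.042 ] 0.3065
bar [ 0.5405 -0.0421] 0.3019336581903207 [11.0453 85.6647]
0 1 [0.0031 0.0609]
0 -1 [ 0.0001 -0.0608]
1 1 [0.0075 0.097 ]
1 -1 [-0.0102 -0.0968]
```

View pics/c10.png

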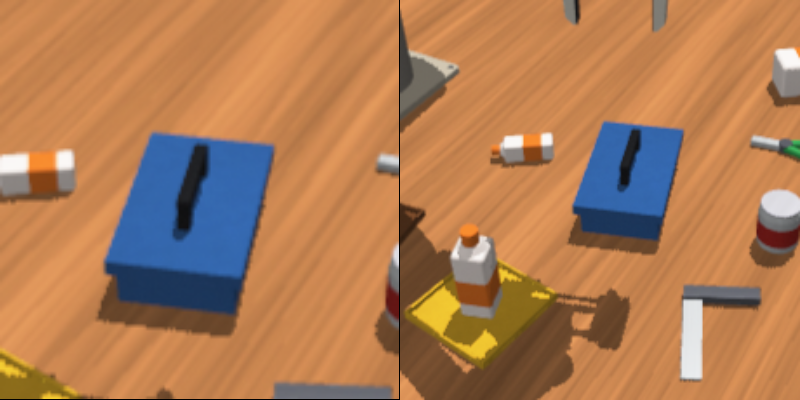

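Run:
```python
from h import *
def edges(f,z,hx,hy):
    d=np.load(f"pics/{f}.npz"); c={k:d[k] for k in("K","position","rotation")}; im=d["im"].astype(np.float32); v=im[:,:,2]-im[:,:,0]
    E=np.r_[B,0]
    for ax,sg in((0,1),(0,-1),(1,1),(1,-1)):
        H=(hx,hy)[ax]; lim=(.085,.05)[ax]; pts=[]
        t=np.arange(-.01,.01,.0002)
        for o in np.linspace(-lim,lim,60):
            a,b_=(ex,ey) if ax==0 else (ey,ex)
            uv=proj(c,E+[0,0,z]+np.outer(sg*H+t,a)+o*b_).astype(np.float32)
            p=cv2.remap(v,uv[None,:,0],uv[None,:,1],cv2.INTER_LINEAR)[0]
            th=(p.max()+p.min())/2; k=np.where(np.diff(np.sign(p-th))!=0)[0]
            if len(k): pts.append((o,sg*H+t[k[-1 if sg>0 else 0]]))
        pts=np.array(pts); m,s=np.polyfit(*pts.T,1); r=pts[:,1]-np.polyval((m,s),pts[:,0]); g=np.abs(r)<.0015
        print(f,ax,sg,np.polyfit(*pts[g].T,1),g.sum())
edges("w6",.05,.055,.092); edges("w10",.054,.063,.099)
```

```text
w6 0 1 [0.0001 0.0552] 60
w6 0 -1 [ 0.0006 -0.0546] 60
w6 1 1 [-0.0026  0.0917] 60
w6 1 -1 [ 0.0038 -0.0928] 60
w10 0 1 [0.0015 0.0627] 60
w10 0 -1 [ 0.0017 -0.0629] 60
w10 1 1 [-0.0001  0.0988] 60
w10 1 -1 [-0.0032 -0.0995] 60
```

```bash
python3 -c "
from cell import *
print(sense()['clock']); job_done()"
```

```text
31.4167
the job is handed in; nothing more can be done
```

The job is handed in at 31.4 s of the 64 s allowed. The bottle came out of the box and stands upright in the middle of the yellow tray. The blue lid was then lowered onto the box and released.

**Bottle:** the last picture shows it standing free and upright in the tray. It was lowered until light contact was felt, then let go.

**Lid:**
- **Touchdown:** it made contact at exactly the height expected for fully home.
- **Size and position:** sub-pixel edge measurements afterwards gave 125.6 × 198.3 mm at the seated height (126 × 198 mm is true). They put the lid centred on the box to under 1 mm, with its yaw matching.
- **Level:** the sub-pixel edges showed no meaningful tilt. An earlier, coarser contour fit had hinted at about 1° of tilt, which I put down to pixel rounding.

**Left in place:** the arm never went near the snips, square or tin. The last picture shows the tin and square where they were, and only part of the snips. I did not measure them again.

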